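# Bring up the microscope lamp by four clicks

### The arm

A 6-joint arm with a two-finger parallel gripper is mounted at the origin on the work surface. World frame = base frame: x ahead of the robot, y to its left, z up, the work surface at z = 0. Lengths are in m, angles in rad, forces in N, time in s.
With the tool pointing down it reaches from about 0.35 to 0.975 m from the base axis. Payload 4.9 kg.
Tool frame: the origin (TCP) lies at the very end of the fingers, on their centre line; the grasp point (between the pads) lies 19 mm behind it; z points along the fingers, y is the line along which they close (so a half turn about z gives the same grasp; the last joint's range is limited). The gripper opens to 85 mm and grips with 20 to 120 N. Pads are 22 mm wide; open, the fingers measure 114 mm over their backs; the gripper's body (76 mm by 85 mm) begins 54 mm behind the grasp point. The pads swing forward as they close: fully open they stand 13 mm farther back than shut.
Start: joints at [1.006, 0.053, 1.613, -0, 1.476, -0.119], TCP at [0.269, 0.564, 0.231] pointing down, gripper open.
Joint ranges: [-3.01, 3.01], [-1.01, 2.22], [0.06, 2.58], [-1.02, 4.17], [0.09, 2.62], [-3.14, 3.14]. Speed limits (rad/s): [2.57, 2.57, 3.14, 3.14, 3.14, 3.14].

### API

Orientations are given as a unit quaternion [w, x, y, z].
In Python, from plant import manip gives the robot as it stands.
- The arm moves only by the tool move_arm, never from a script. Its argument "plan" is a list that holds one entry, the list of rows, each a list of 7 numbers: the shift along the tool's x, y, z as a fraction of full scale, then the turn, a rotation vector about the tool's x, y, z as a fraction of full scale, then the closure, from 0 (fully open) to 1 (shut). In form: [[[dx, dy, dz, wx, wy, wz, fingers], ...]]. A call has exactly 10 rows; each row shifts and turns the commanded pose from where the row before left it, along the tool's axes as they then stand; what a row does not reach is not made up. Full scale, the value 1, is 0.12 m for a shift and 0.15 rad for a turn. A row lasts 1/8 s, in which the tool goes at most 62.5 mm and 10.7 degrees, less where a joint would pass 70% of its speed; a pose out of reach is approached as far as the arm can. A call with a number of a shift or a turn outside -1 to 1 is refused whole. A call with a gripper value outside its range is refused whole. The fingers move at their own pace and stop on an object; the grip force is fixed at half the most. Time passes only in rows, so rows that do not move let the fingers close, or fill a call up. It gives the time, the measured TCP pose, the force, the opening and the grip force at its end, in the units of the state.
- manip.state(): the state, without advancing time (a new reading comes with each control period).
- manip.grab_frame(name): name is "side" or "top" or "wrist"; returns a dict with "pixels" (420x560x3 uint8, blue, green, red), "depth" (420x560 float32, m along the optical axis (not along the pixel's ray), 0 where there is no reading), "vfov" (degrees; the focal length in pixels is half the picture's height over the tangent of half this angle, whatever the lens; pixels are square), "cx", "cy" (the principal point, pixels), "view" (4x4, takes a point from world to camera coordinates). Camera axes: x right, y down, z forward; pixel columns grow to the right and rows downward; lengths in m; the calibration is good to about 2 mm. A picture is of the moment at which its call begins.
- manip.job_done(): hands the job in; it is judged then, once.
The state is a dict: "time": time; "joint_pos": joint angles; "joint_vel": joint speeds; "joint_efforts": joint torques, N m; "tool_pos": TCP position; "tool_rot": TCP orientation; "contact_force": force on the tool from outside, world axes, zero at the start; "ft_torque": the same for the moment, N m; "gripper_width": opening from 0.0 (shut) to 1.0 (fully open); "grasp_force": force on a finger pad.
Only numpy, scipy, OpenCV 4.12 (cv2) and the standard library are available. Lean on these libraries where they do the work, as an engineer would, in place of code of your own. Each camera call takes 0.05 s, during which the arm holds its last target. There are 200 camera calls.

### The job

The microscope's lamp is off. With a fingertip, push the orange post of the black click-stop dial round clockwise (seen from above) by exactly four clicks, gently and never going on past the fourth, so that the dial rests in its fourth click. Grasp and lift nothing, leave the bottle, the jar and the slide box where they stand, and finish clear of everything.

Things in the scene. Friction and masses are not known exactly. Their poses are not given: they have to be found in the camera images.
- dial (a joint): dial angle, rad: 0 at the start (off click), growing clockwise seen from above. A click (rest position that draws the dial in) every 0.5236 rad (30 degrees), seven after off; end stops 0.12 rad before off and after the seventh. Half-way between clicks it passes a hump, then snaps ahead by itself into the next click and stays there. Leaving a click takes about 3 to 7 N at the post.
- dial_axis (a point): centre of the dial's flat top face, on its vertical axis, 74 mm above the bench. The dial is a black disc with a ribbed rim, 90 mm across and 12 mm thick, lying just above the box's top (62 to 74 mm above the bench). It cannot be lifted off.
- post_top (a point): centre of the top of the orange finger post, an upright cylinder 12 mm across standing 24 mm above the dial's face (74 to 98 mm above the bench), its axis 36 mm from the dial's axis. It goes round with the dial; a white line on the dial points to it. Nothing within 60 mm of it is higher than the dial's face.
- lampbox: lamp control box, white with a blue top, 150 x 150 x 60 mm high, fixed to the bench; origin at the centre of its underside, below the dial's axis; z up. At off the post stands 240 degrees anticlockwise of the box's x axis. Eight white ticks round the dial, longer for brighter, mark off and the seven settings. A steel light port, 38 mm across, sticks out 20 mm on its +y side.
- red_bottle_mid (a point): bystander: centre of a small loose red bottle with a white cap, 32 mm across, 62 mm high; leave it alone
- amber_jar_mid (a point): bystander: centre of a loose amber jar with a black lid, 48 mm across, 65 mm high; leave it alone
- slide_box_mid (a point): bystander: centre of a loose blue box for glass slides, 85 x 50 mm, 30 mm high; leave it alone

How it is judged:
By the outcome, as a careful person would: the job done as asked, in the order asked, and still so for the second after the job is handed in, with the robot touching nothing.
It also fails if it takes over 58 s, if anything falls off the work surface, if the arm or the gripper's body presses on something with over 40 N, if the wrist force passes 120 N, or if a joint passes its speed limit or range.

## Working session

There is one attempt and no reset: what is moved stays moved. The work goes in short steps, Python scripts to look and compute and a tool call to move; the robot and the scene stay as the last step left them, time stands still between calls to the robot, and variables do not carry over. Pictures are saved under pics/ and viewed, at most 10 in all, crops included, and the job is handed in when it is done.

Besides the shell and the picture viewer there is one more tool, called after "Call:" in YAML: its name, and indented under it one key for each argument. move_arm: Moves the arm, as the interface text tells. Its arguments: {"type":"object","properties":{"plan":{"type":"array"}},"required":["plan"]}

```bash
mkdir -p pics; cat > h.py <<'E'
import numpy as np, cv2
from plant import manip
def grab(n,save=None):
    f=manip.grab_frame(n)
    if save: cv2.imwrite('pics/'+save,f['pixels'])
    return f
def world(f):
    d=f['depth'];h,w=d.shape;F=h/2/np.tan(np.radians(f['vfov'])/2)
    v,u=np.mgrid[:h,:w]
    P=np.stack([(u-f['cx'])/F*d,(v-f['cy'])/F*d,d],-1)
    T=np.linalg.inv(np.array(f['view']))
    W=P@T[:3,:3].T+T[:3,3]; W[d==0]=np.nan
    return W
E
python3 - <<'E'
from h import *
f=grab('top','t1.png');W=world(f)
np.save('t1.npy',W)
hsv=cv2.cvtColor(f['pixels'],cv2.COLOR_BGR2HSV)
m=cv2.inRange(hsv,(5,150,120),(20,255,255))
n,l,s,c=cv2.connectedComponentsWithStats(m)
for i in range(1,n):
    if s[i,4]>15: print(s[i],c[i],np.nanmedian(W[l==i],0),np.nanmax(W[l==i],0))
st=manip.state();print(st['time'],st['tool_pos'],st['tool_rot'],st['contact_force'])
E
```

```text
[330 211   7   7  41] [333.         214.24390244] [ 0.56273389 -0.01606432  0.09858762] [ 0.56997032 -0.01099257  0.1003505 ]
[240 274  15  18  35] [244.4        285.02857143] [0.42923439 0.13763419 0.03595961] [0.45232695 0.14675658 0.04109801]
0.05 [0.2691488  0.56338529 0.23006185] [-3.55817836e-04  2.21074074e-01  9.75256458e-01 -9.83563263e-04] [0.21467554 0.07807134 0.59698465]
```

View pics/t1.png

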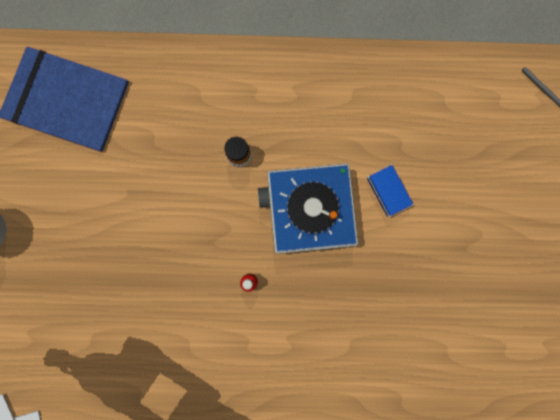

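The top view shows the lamp box with its dial near (313,208), the post at (333,214) and the port to the left. The jar is at (237,150), the bottle at (249,283) and the slide box at (391,191). Next I measure the axis and the angles.

```bash
python3 - <<'E'
from h import *
f=grab('top');W=world(f);p=f['pixels']
hsv=cv2.cvtColor(p,cv2.COLOR_BGR2HSV)
T=np.array(f['view']);print(np.linalg.inv(T)[:3,3])
F=210/np.tan(np.radians(f['vfov'])/2)
def ray(u,v,z):
    Ti=np.linalg.inv(T);d=Ti[:3,:3]@[(u-f['cx'])/F,(v-f['cy'])/F,1];o=Ti[:3,3]
    return o+d*(z-o[2])/d[2]
# box top: pixels with z 55..105 near
m=((W[...,2]>.052)&(W[...,2]<.085)).astype(np.uint8)
m[:, :262]=0;m[:,362:]=0;m[:160]=0;m[258:]=0
m=cv2.morphologyEx(m,cv2.MORPH_OPEN,np.ones((9,9)))
cs=max(cv2.findContours(m,0,2)[0],key=cv2.contourArea)
P=np.array([ray(u,v,.06)[:2] for u,v in cs[:,0]],np.float32)
r=cv2.minAreaRect(P);print('box',r)
# dial: black region
b=((p.max(2)<55)|((hsv[...,1]<60)&(p.max(2)<75))).astype(np.uint8);b[:, :280]=0;b[:,345:]=0;b[:175]=0;b[240:]=0
b=cv2.morphologyEx(b,cv2.MORPH_OPEN,np.ones((3,3)))
cs=np.vstack([c for c in cv2.findContours(b,0,2)[0] if len(c)>10])
P=np.array([ray(u,v,.072)[:2] for u,v in cs[:,0]],np.float32)
print('dial',cv2.minEnclosingCircle(P), np.median(W[180:240,290:340,2]))
o=cv2.inRange(hsv,(5,150,120),(20,255,255));o[:, :320]=0
ys,xs=np.nonzero(o);print('post',ray(xs.mean(),ys.mean(),.098), ray(xs.mean(),ys.mean(),.09))
# hub
w=((hsv[...,1]<60)&(p.min(2)>150));w[:, :303]=0;w[:,324:]=0;w[:197]=0;w[219:]=0
ys,xs=np.nonzero(w);print('hub',ray(xs.mean(),ys.mean(),.074),np.median(W[w],0))
for n,(u,v) in dict(bottle=(248,284),jar=(236,148),slide=(390,190)).items(): print(n,W[v,u])
g=grab('side','s1.png')
cv2.imwrite('pics/c.png',cv2.resize(p[155:265,255:420],None,fx=4,fy=4,interpolation=2))
E
```

```text
[0.51041108 0.07314284 0.81083312]
box ((0.5754854679107666, 0.017093591392040253), (0.14895865321159363, 0.1489352434873581), 6.950430393218994)
dial ((0.5763347148895264, 0.016227994114160538), 0.0450897291302681) nan
post [ 0.56245046 -0.01601263  0.098     ] [ 0.56303449 -0.0170132   0.09      ]
hub [0.57637114 0.01620926 0.074     ] [0.5760436  0.0164227  0.07485109]
bottle [0.43887974 0.12693961 0.06079215]
jar [0.67954012 0.15561965 0.06582584]
slide [ 0.61573826 -0.13113547  0.02790976]
```

View pics/c.png

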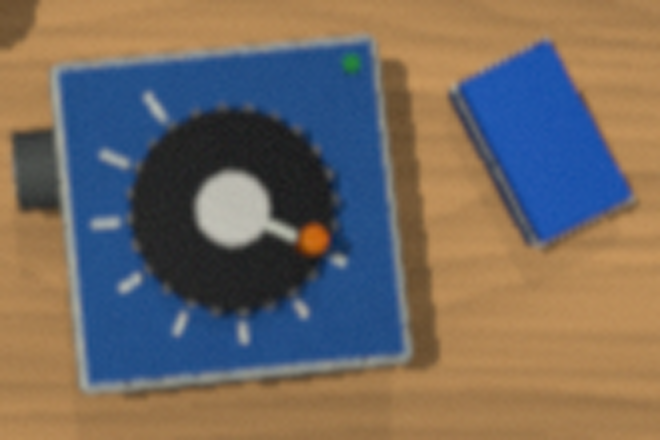

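View pics/s1.png

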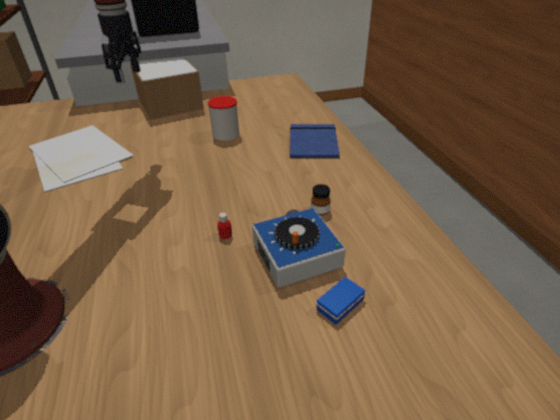

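The dial axis is at about (0.576, 0.016), and the measured radius of 35 mm and height of 74 mm match what was given. The post stands at 247°, which fits the box yaw of 7° plus 240°. I'll close the fingers and push with their +x edge face, circling with the dial.

Call:
move_arm:
  plan:
    - [[-0.225, -0.165, 0, 0, 0, 0, 1], [-0.225, -0.165, 0, 0, 0, 0, 1], [-0.225, -0.165, 0, 0, 0, 0, 1], [-0.225, -0.165, 0, 0, 0, 0, 1], [-0.225, -0.165, 0, 0, 0, 0, 1], [-0.225, -0.165, 0, 0, 0, 0, 1], [-0.225, -0.165, 0, 0, 0, 0, 1], [-0.225, -0.165, 0, 0, 0, 0, 1], [-0.225, -0.165, 0, 0, 0, 0, 1], [-0.225, -0.165, 0, 0, 0, 0, 1]]

```text
time: 1.4
tool_pos: [0.4279, 0.2677, 0.231]
tool_rot: [-0.0, 0.221, 0.975, -0.0]
contact_force: [1.5, 0.7, -0.9]
gripper_width: 0.001
grasp_force: 0.0
```

Call:
move_arm:
  plan:
    - [[-0.225, -0.165, 0, 0, 0, 0, 1], [-0.225, -0.165, 0, 0, 0, 0, 1], [-0.225, -0.165, 0, 0, 0, 0, 1], [-0.225, -0.165, 0, 0, 0, 0, 1], [-0.225, -0.165, 0, 0, 0, 0, 1], [-0.225, -0.165, 0, 0, 0, 0, 1], [-0.225, -0.165, 0, 0, 0, 0, 1], [-0.225, -0.165, 0, 0, 0, 0, 1], [-0.225, -0.165, 0, 0, 0, 0, 1], [-0.225, -0.165, 0, 0, 0, 0, 1]]

```text
time: 2.65
tool_pos: [0.5862, -0.0272, 0.2309]
tool_rot: [-0.0, 0.221, 0.975, 0.0]
contact_force: [-0.8, -0.6, 0.5]
gripper_width: 0.003
grasp_force: 0.0
```

```bash
cat >> h.py <<'E'
from scipy.spatial.transform import Rotation as Ro
C=np.array([.5762,.0163])
def info(th=None,gap=.010):
    s=manip.state();q=s['tool_rot'];R=Ro.from_quat([q[1],q[2],q[3],q[0]]).as_matrix();p=np.array(s['tool_pos'])
    yaw=np.degrees(np.arctan2(R[1,0],R[0,0]))
    c=R.T@np.append(C-p[:2],0)
    print('t',round(s['time'],2),'p',p.round(4),'xyaw',round(yaw,2),'tilt',R[:,2].round(4),'F',np.round(s['contact_force'],2),'w',round(s['gripper_width'],3),'C in tool',c.round(4))
    # post angle pushed to, if touching
    print('contact angle of post at r36 (if x reach 17mm):',round(yaw+90,1))
    if th is not None:
        t=np.radians(th);P=C+.036*np.array([np.cos(t),np.sin(t)]);x=np.array([np.sin(t),-np.cos(t)])
        G=P-(.017+gap)*x; d=R.T@np.append(G-p[:2],.082-p[2])
        print('shift fs',(d/.12).round(3),'turn fs z',round(np.radians(yaw-(th-90))/.15,3))
E
python3 -c "
from h import *
info(247)"
```

```text
t 2.65 p [ 0.5862 -0.0272  0.2309] xyaw 154.45 tilt [-6.e-04  2.e-04 -1.e+00] F [-0.78 -0.64  0.52] w 0.003 C in tool [0.0278 0.035  0.    ]
contact angle of post at r36 (if x reach 17mm): 244.5
shift fs [-0.007  0.002  1.241] turn fs z -0.297
```

Call:
move_arm:
  plan:
    - [[-0.007, 0.002, 0.18, 0, 0, -0.1, 1], [0, 0, 0.18, 0, 0, -0.1, 1], [0, 0, 0.18, 0, 0, -0.1, 1], [0, 0, 0.18, 0, 0, 0, 1], [0, 0, 0.18, 0, 0, 0, 1], [0, 0, 0.12, 0, 0, 0, 1], [0, 0, 0.1, 0, 0, 0, 1], [0, 0, 0.07, 0, 0, 0, 1], [0, 0, 0.05, 0, 0, 0, 1], [0, 0, 0, 0, 0, 0, 1]]

```text
time: 3.9
tool_pos: [0.5868, -0.0264, 0.0823]
tool_rot: [-0.0, 0.199, 0.98, -0.0]
contact_force: [-0.0, 0.5, 0.6]
gripper_width: -0.001
grasp_force: 0.0
```

```bash
python3 -c "
from h import *
info(247)
a=grab('top')['pixels'];b=grab('side')['pixels'];c=grab('wrist')['pixels']
r=lambda i:cv2.resize(i,(400,300))
z=lambda i:cv2.resize(i,(400,300),interpolation=2)
cv2.imwrite('pics/m1.png',np.vstack([np.hstack([z(a[150:255,250:390]),z(b[190:295,230:370])]),np.hstack([r(c),r(a)])]))"
```

```text
t 3.9 p [ 0.5868 -0.0264  0.0823] xyaw 157.03 tilt [-3.e-04  0.e+00 -1.e+00] F [-0.02  0.48  0.63] w -0.001 C in tool [0.0264 0.0352 0.    ]
contact angle of post at r36 (if x reach 17mm): 247.0
shift fs [-0.005 -0.007  0.003] turn fs z 0.004
```

View pics/m1.png

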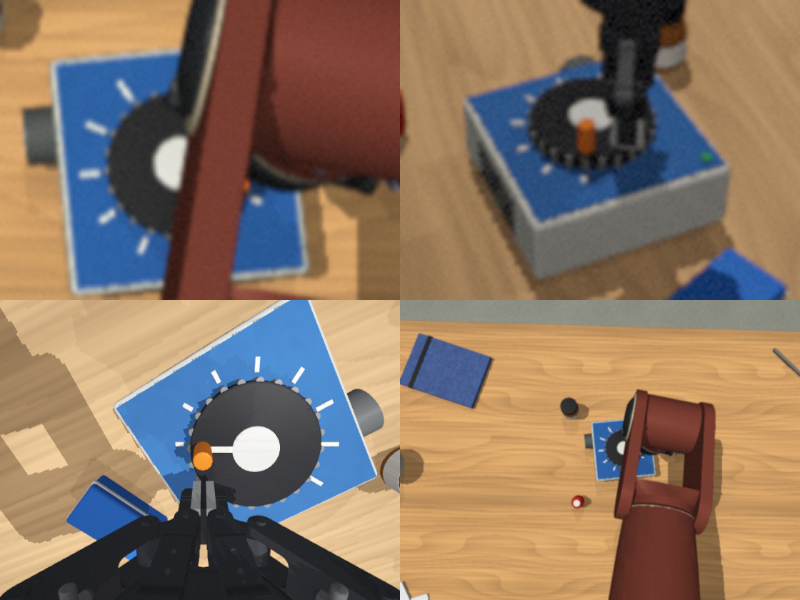

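The wrist view, lower left of the mosaic, shows the post and ticks clearly. The fingertip stands behind the post and clear of it. I close the gap, then go 18° round.

Call:
move_arm:
  plan:
    - [[0.019, -0.002, 0, 0, 0, 0, 1], [0.019, -0.002, 0, 0, 0, 0, 1], [0.018, -0.002, 0, 0, 0, 0, 1], [0.018, 0, 0, 0, 0, 0, 1], [0.016, -0.007, 0, 0, 0, 0.35, 1], [0.016, -0.007, 0, 0, 0, 0.35, 1], [0.016, -0.007, 0, 0, 0, 0.35, 1], [0.016, -0.007, 0, 0, 0, 0.35, 1], [0, 0, 0, 0, 0, 0, 1], [0, 0, 0, 0, 0, 0, 1]]

```text
time: 5.3
tool_pos: [0.5703, -0.0233, 0.0826]
tool_rot: [0.0, 0.3, 0.954, -0.0]
contact_force: [2.6, -2.7, -1.6]
gripper_width: -0.0
grasp_force: 1.4
```

```bash
cat >> h.py <<'E'
def post(save=None):
    f=grab('wrist',save);W=world(f);hsv=cv2.cvtColor(f['pixels'],cv2.COLOR_BGR2HSV)
    o=cv2.inRange(hsv,(5,150,100),(22,255,255))>0
    o&=np.nan_to_num(np.hypot(W[...,0]-C[0],W[...,1]-C[1])<.055)
    t=o&np.nan_to_num(np.abs(W[...,2]-.098)<.004)
    def ang(m):
        p=np.nanmean(W[m],0);d=p[:2]-C;return p.round(4),round(np.hypot(*d),4),round(np.degrees(np.arctan2(d[1],d[0]))%360,1)
    print('top',t.sum(),ang(t),'all',ang(o))
E
python3 -c "
from h import *
info();post('w2.png')"
```

```text
t 5.3 p [ 0.5703 -0.0233  0.0826] xyaw 145.04 tilt [ 7.e-04 -6.e-04 -1.e+00] F [ 2.61 -2.75 -1.58] w -0.0 C in tool [ 0.0178  0.0358 -0.    ]
contact angle of post at r36 (if x reach 17mm): 235.0
top 590 (array([ 0.5548, -0.0136,  0.097 ]), np.float64(0.0367), np.float64(234.4)) all (array([ 0.5536, -0.0128,  0.0926]), np.float64(0.0368), np.float64(232.1))
```

View pics/w2.png

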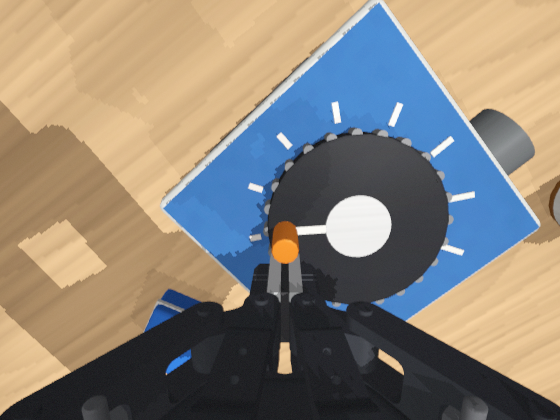

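In the wrist picture the fingertip touches the post at (285,245), pushed 12° with 4 N and just short of the first hump. I continue.

Call:
move_arm:
  plan:
    - [[0.016, -0.007, 0, 0, 0, 0.35, 1], [0.016, -0.007, 0, 0, 0, 0.35, 1], [0.016, -0.007, 0, 0, 0, 0.35, 1], [0, 0, 0, 0, 0, 0, 1], [0, 0, 0, 0, 0, 0, 1], [0, 0, 0, 0, 0, 0, 1], [0, 0, 0, 0, 0, 0, 1], [0, 0, 0, 0, 0, 0, 1], [0, 0, 0, 0, 0, 0, 1], [0, 0, 0, 0, 0, 0, 1]]

```text
time: 6.6
tool_pos: [0.5639, -0.0215, 0.0825]
tool_rot: [-0.0, 0.375, 0.927, -0.0]
contact_force: [-0.1, 0.3, -0.1]
gripper_width: -0.003
grasp_force: 0.0
```

```bash
python3 -c "
from h import *
info();post()"
```

```text
t 6.6 p [ 0.5639 -0.0215  0.0825] xyaw 135.98 tilt [-0.  0. -1.] F [-0.05  0.26 -0.14] w -0.003 C in tool [ 0.0174  0.0357 -0.    ]
contact angle of post at r36 (if x reach 17mm): 226.0
top 608 (array([ 0.5446, -0.0041,  0.0969]), np.float64(0.0376), np.float64(212.9)) all (array([ 0.5439, -0.0037,  0.0924]), np.float64(0.038), np.float64(211.7))
```

It snapped into click 1, and the force is zero. Next I push 30° for click 2.

Call:
move_arm:
  plan:
    - [[0.016, -0.007, 0, 0, 0, 0.35, 1], [0.016, -0.007, 0, 0, 0, 0.35, 1], [0.016, -0.007, 0, 0, 0, 0.35, 1], [0.016, -0.007, 0, 0, 0, 0.35, 1], [0.016, -0.007, 0, 0, 0, 0.35, 1], [0.016, -0.007, 0, 0, 0, 0.35, 1], [0.016, -0.007, 0, 0, 0, 0.35, 1], [0.016, -0.007, 0, 0, 0, 0.35, 1], [0.016, -0.007, 0, 0, 0, 0.35, 1], [0, 0, 0, 0, 0, 0, 1]]

```text
time: 7.9
tool_pos: [0.5481, -0.0114, 0.0825]
tool_rot: [-0.0, 0.581, 0.814, 0.0]
contact_force: [0.2, 0.3, 0.2]
gripper_width: 0.003
grasp_force: 0.0
```

```bash
python3 -c "
from h import *
info();post()"
```

```text
t 7.9 p [ 0.5481 -0.0114  0.0825] xyaw 108.94 tilt [ 0.e+00  2.e-04 -1.e+00] F [0.17 0.31 0.23] w 0.003 C in tool [0.0171 0.0356 0.    ]
contact angle of post at r36 (if x reach 17mm): 198.9
top 594 (array([0.5402, 0.0049, 0.0969]), np.float64(0.0378), np.float64(197.6)) all (array([0.5397, 0.0062, 0.0926]), np.float64(0.0379), np.float64(195.5))
```

Call:
move_arm:
  plan:
    - [[0, 0, 0, 0, 0, 0, 1], [0, 0, 0, 0, 0, 0, 1], [0, 0, 0, 0, 0, 0, 1], [0, 0, 0, 0, 0, 0, 1], [0, 0, 0, 0, 0, 0, 1], [0, 0, 0, 0, 0, 0, 1], [0, 0, 0, 0, 0, 0, 1], [0, 0, 0, 0, 0, 0, 1], [0, 0, 0, 0, 0, 0, 1], [0, 0, 0, 0, 0, 0, 1]]

```text
time: 9.2
tool_pos: [0.5481, -0.0114, 0.0825]
tool_rot: [0.0, 0.581, 0.814, 0.0]
contact_force: [0.5, 0.8, 0.4]
gripper_width: 0.006
grasp_force: 0.0
```

```bash
python3 -c "
from h import *
info();post()"
```

```text
t 9.2 p [ 0.5481 -0.0114  0.0825] xyaw 108.91 tilt [ 0.  0. -1.] F [0.51 0.77 0.39] w 0.006 C in tool [0.0171 0.0355 0.    ]
contact angle of post at r36 (if x reach 17mm): 198.9
top 615 (array([0.538 , 0.0134, 0.097 ]), np.float64(0.0383), np.float64(184.4)) all (array([0.5377, 0.0141, 0.0925]), np.float64(0.0386), np.float64(183.2))
```

The dial is in click 2 and the finger is at 199°. I go another 30° and wait for click 3.

Call:
move_arm:
  plan:
    - [[0.016, -0.007, 0, 0, 0, 0.35, 1], [0.016, -0.007, 0, 0, 0, 0.35, 1], [0.016, -0.007, 0, 0, 0, 0.35, 1], [0.016, -0.007, 0, 0, 0, 0.35, 1], [0.016, -0.007, 0, 0, 0, 0.35, 1], [0.016, -0.007, 0, 0, 0, 0.35, 1], [0.016, -0.007, 0, 0, 0, 0.35, 1], [0.016, -0.007, 0, 0, 0, 0.35, 1], [0.016, -0.007, 0, 0, 0, 0.35, 1], [0.016, -0.007, 0, 0, 0, 0.35, 1]]

```text
time: 10.5
tool_pos: [0.5379, 0.0065, 0.0825]
tool_rot: [0.0, 0.773, 0.634, -0.0]
contact_force: [-0.1, 0.0, 0.3]
gripper_width: 0.0
grasp_force: 0.0
```

Call:
move_arm:
  plan:
    - [[0, 0, 0, 0, 0, 0, 1], [0, 0, 0, 0, 0, 0, 1], [0, 0, 0, 0, 0, 0, 1], [0, 0, 0, 0, 0, 0, 1], [0, 0, 0, 0, 0, 0, 1], [0, 0, 0, 0, 0, 0, 1], [0, 0, 0, 0, 0, 0, 1], [0, 0, 0, 0, 0, 0, 1], [0, 0, 0, 0, 0, 0, 1], [0, 0, 0, 0, 0, 0, 1]]

```text
time: 11.75
tool_pos: [0.5381, 0.0067, 0.0825]
tool_rot: [-0.0, 0.773, 0.635, -0.0]
contact_force: [0.4, 0.2, -0.5]
gripper_width: 0.004
grasp_force: 0.0
```

```bash
python3 -c "
from h import *
info();post()"
```

```text
t 11.75 p [0.5381 0.0067 0.0825] xyaw 78.83 tilt [-1.e-04 -0.e+00 -1.e+00] F [ 0.36  0.18 -0.51] w 0.004 C in tool [ 0.0168  0.0355 -0.    ]
contact angle of post at r36 (if x reach 17mm): 168.8
top 601 (array([0.5412, 0.0318, 0.0969]), np.float64(0.0383), np.float64(156.0)) all (array([0.5413, 0.0326, 0.0923]), np.float64(0.0385), np.float64(155.0))
```

The dial is in click 3. For the last click I go slower: a fast part to just short of the hump, then a creep.

Call:
move_arm:
  plan:
    - [[0.016, -0.007, 0, 0, 0, 0.35, 1], [0.016, -0.007, 0, 0, 0, 0.35, 1], [0.016, -0.007, 0, 0, 0, 0.35, 1], [0.016, -0.007, 0, 0, 0, 0.35, 1], [0.016, -0.007, 0, 0, 0, 0.35, 1], [0.016, -0.007, 0, 0, 0, 0.35, 1], [0.008, -0.0035, 0, 0, 0, 0.175, 1], [0.008, -0.0035, 0, 0, 0, 0.175, 1], [0.008, -0.0035, 0, 0, 0, 0.175, 1], [0.008, -0.0035, 0, 0, 0, 0.175, 1]]

```text
time: 13.05
tool_pos: [0.5376, 0.0235, 0.0825]
tool_rot: [-0.0, 0.888, 0.459, 0.0]
contact_force: [-0.8, -0.5, 1.6]
gripper_width: -0.002
grasp_force: 0.9
```

Call:
move_arm:
  plan:
    - [[0.008, -0.0035, 0, 0, 0, 0.175, 1], [0.008, -0.0035, 0, 0, 0, 0.175, 1], [0.008, -0.0035, 0, 0, 0, 0.175, 1], [0.008, -0.0035, 0, 0, 0, 0.175, 1], [0, 0, 0, 0, 0, 0, 1], [0, 0, 0, 0, 0, 0, 1], [0, 0, 0, 0, 0, 0, 1], [0, 0, 0, 0, 0, 0, 1], [0, 0, 0, 0, 0, 0, 1], [0, 0, 0, 0, 0, 0, 1]]

```text
time: 14.3
tool_pos: [0.5386, 0.0274, 0.0825]
tool_rot: [-0.0, 0.911, 0.413, -0.0]
contact_force: [0.4, 0.4, 0.8]
gripper_width: -0.002
grasp_force: 0.0
```

```bash
python3 -c "
from h import *
info();post('w4.png')"
```

```text
t 14.3 p [0.5386 0.0274 0.0825] xyaw 48.74 tilt [-0.  0. -1.] F [0.44 0.42 0.8 ] w -0.002 C in tool [ 0.0165  0.0356 -0.    ]
contact angle of post at r36 (if x reach 17mm): 138.7
top 604 (array([0.5532, 0.0462, 0.0969]), np.float64(0.0377), np.float64(127.6)) all (array([0.5537, 0.0469, 0.0924]), np.float64(0.038), np.float64(126.4))
```

View pics/w4.png

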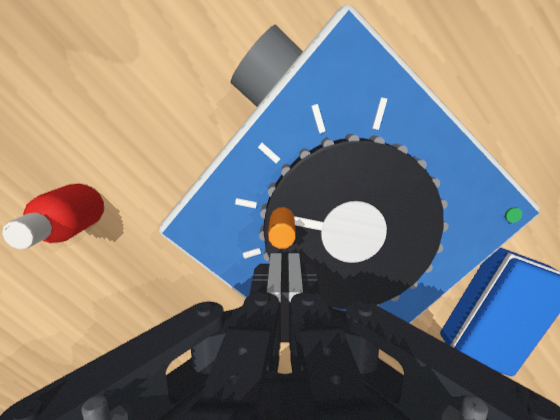

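The white line points at the tick at (245,203), with three longer ticks still ahead, so the dial is in click 4 with the finger clear. I back off and rise.

Call:
move_arm:
  plan:
    - [[-0.03, 0, 0, 0, 0, 0, 1], [-0.03, 0, 0, 0, 0, 0, 1], [-0.03, 0, 0, 0, 0, 0, 1], [0, 0, -0.1, 0, 0, 0, 1], [0, 0, -0.2, 0, 0, 0, 1], [0, 0, -0.25, 0, 0, 0, 1], [0, 0, -0.25, 0, 0, 0, 1], [0, 0, -0.25, 0, 0, 0, 1], [0, 0, -0.1, 0, 0, 0, 1], [0, 0, 0, 0, 0, 0, 1]]

```text
time: 15.6
tool_pos: [0.532, 0.0192, 0.2216]
tool_rot: [0.001, 0.911, 0.413, 0.001]
contact_force: [-0.6, 0.7, 0.3]
gripper_width: 0.001
grasp_force: 0.0
```

```bash
python3 -c "
from h import *
info();post('w5.png')"
```

```text
t 15.6 p [0.532  0.0192 0.2216] xyaw 48.75 tilt [ 2.1e-03 -2.0e-04 -1.0e+00] F [-0.59  0.67  0.27] w 0.001 C in tool [0.027  0.0352 0.0001]
contact angle of post at r36 (if x reach 17mm): 138.7
top 160 (array([0.553 , 0.0461, 0.0971]), np.float64(0.0377), np.float64(127.9)) all (array([0.5528, 0.0462, 0.0938]), np.float64(0.0379), np.float64(128.0))
```

View pics/w5.png

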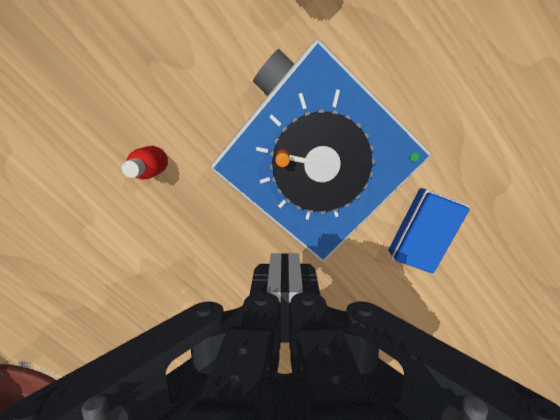

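The line from (322,163) through (305,160) meets the fifth tick at (262,150), which is click 4. The bottle and slide box are where they were, and the arm is clear.

```bash
python3 -c "
from plant import manip
print(manip.job_done())"
```

```text
the job is handed in; nothing more can be done
None
```

I pushed the dial clockwise by four clicks and it rests in its fourth, never past it; the arm finished clear, the bystanders were not touched, and I handed the job in at about 16 s (no verdict shown).

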